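Sort the bench clutter into tin, box and tray

TASK

Tidy the bench: put both steel bolts in the round tin, both wooden drawer knobs in the square plywood box, and lay the hammer flat in the long green tray. Take the hammer by its steel neck at the balance point so that it stays level all the while you carry it, and do not knock over the glue bottle or the glass jar.

Things in the scene. Friction and masses are not known exactly. Their poses are not given: they have to be found in the camera images.
- hammer: Loose steel hammer lying flat, 0.3 kg, 155 mm long, 20 mm thick. Origin: underside, below its balance point; x along the handle to the head, z up. Head 20 mm (x) by 70 mm (y), centred at x=+35 mm. Bare steel neck x=+25 to -45 mm, 12 mm wide, 3 to 17 mm above the underside; black rubber grip x=-45 to -110 mm, 26 mm wide. Grip the neck at the origin from above, closing along y.
- long_bolt: Loose plain steel hex bolt, the longer one, standing upright on its head: 70 mm tall, hex head 24 mm across the flats (28 mm across corners) and 10 mm thick, shank 16 mm in diameter. Its origin is the centre of the flat face of the head, which is its underside as it stands; z runs along the shank, which points up. May be gripped by the shank.
- short_bolt: Loose plain steel hex bolt, the shorter one, standing upright on its head: 45 mm tall, hex head 24 mm across the flats (28 mm across corners) and 10 mm thick, shank 16 mm in diameter. Its origin is the centre of the flat face of the head, which is its underside as it stands; z runs along the shank, which points up. May be gripped by the shank.
- large_knob: Loose round wooden drawer knob, the larger one, standing on its foot: 30 mm tall, widest 38 mm in diameter 20 to 26 mm above the bench, foot 24 mm in diameter. Origin: centre of the underside of the foot, z up. Grip it by the wide part from above.
- small_knob: Loose round wooden drawer knob, the smaller one, standing on its foot: 26 mm tall, widest 28 mm in diameter 18 to 22 mm above the bench, foot 24 mm in diameter. Origin: centre of the underside of the foot, z up. Grip it by the wide part from above.
- tin: Fixed round open bare-metal tin for bolts, 120 mm outer diameter, 40 mm high, wall 3 mm, floor 4 mm thick. Origin: centre of its underside, z up.
- box: Fixed square open plywood box for knobs, 120 by 120 mm outside, 40 mm high, walls and floor about 6 mm thick. Origin: centre of its underside; x and y along its sides, z up.
- tray: Fixed long open green tray for the hammer, 200 mm along its x, 105 mm along its y, 28 mm high, walls and floor about 5 mm thick (inside 190 by 95 mm). Origin: centre of its underside, z up. The hammer may lie in it with its head at either end.
- glue_bottle: Loose white glue bottle with an orange cap, 130 mm tall, 52 mm in diameter, standing upright on the far part of the bench. Must not be knocked over. Origin: centre of its underside.
- jar: Loose glass jar with a steel lid, 85 mm tall, 64 mm in diameter, standing upright on the far part of the bench. Must not be knocked over. Origin: centre of its underside.
There are look-alikes about, which are no part of the job. What is shaped like the small_knob but purple or red is not meant.

How it is judged:
By the outcome, as a careful person would: the job done as asked, in the order asked, and still so for the second after the job is handed in, with the robot touching nothing.
It also fails if it takes over 131 s, if anything falls off the work surface, if the arm or the gripper's body presses on something with over 40 N, if the wrist force passes 120 N, or if a joint passes its speed limit or range.

ROBOT

A 6-joint arm with a two-finger parallel gripper is mounted at the origin on the work surface. World frame = base frame: x ahead of the robot, y to its left, z up, the work surface at z = 0. Lengths are in m, angles in rad, forces in N, time in s.
With the tool pointing down it reaches from about 0.275 to 0.775 m from the base axis. Payload 14.6 kg.
Tool frame: the origin (TCP) lies midway between the tips of the shut fingers; the grasp point (between the pads) lies 19 mm behind it; z points along the fingers, y is the line along which they close (so a half turn about z gives the same grasp; the last joint's range is limited). The gripper opens to 85 mm and grips with 20 to 120 N. Pads are 22 mm wide; open, the fingers measure 114 mm over their backs; the gripper's body (76 mm by 85 mm) begins 54 mm behind the grasp point. The pads swing forward as they close: fully open they stand 13 mm farther back than shut.
Start: joints at [1.02, 0.263, -0.048, 1.259, 0, 1.415], TCP at [0.202, 0.484, 0.231] pointing down, gripper open.
Joint ranges: [-2.65, 2.65], [-0.89, 1.7], [-1.18, 1.37], [-2.13, 2.11], [-1.35, 1.29], [-3.14, 3.14]. Speed limits (rad/s): [1.89, 1.89, 2.57, 2.79, 3.14, 3.14].

INTERFACE

Orientations are given as [roll, pitch, yaw] about the fixed x, y, z axes, in that order (R = Rz(yaw) Ry(pitch) Rx(roll)).
In Python, from station import status, viewer, ctrl gives the robot as it stands.
- The arm moves only by the shell command python3 -m crank 'ROWS' [FORCE]. ROWS is JSON, a list of rows, each a list of 7 numbers: the shift along the tool's x, y, z as a fraction of full scale, then the turn, a rotation vector about the tool's x, y, z as a fraction of full scale, then the finger opening in mm, from 0 to 85.4. A call has 1 to 20 rows; each row shifts and turns the commanded pose from where the row before left it, along the tool's axes as they then stand; what a row does not reach is not made up. Full scale, the value 1, is 0.03 m for a shift and 5 degrees for a turn. A row lasts 1/12 s, in which the tool goes at most 41.7 mm and 7.16 degrees, less where a joint would pass 70% of its speed; a pose out of reach is approached as far as the arm can. A call with a number of a shift or a turn outside -1 to 1 is refused whole. A call with a gripper value outside its range is refused whole. The fingers move at their own pace and stop on an object; FORCE is the grip in N (left out, the last holds). Time passes only in rows, so rows that do not move let the fingers close. It gives the time, the measured TCP pose, the force, the opening and the grip force at its end, in the units of the state.
- status.observe(): the state, without advancing time (a new reading comes with each control period).
- viewer.grab_frame(name): name is "side" or "top"; returns a dict with "img" (400x640x3 uint8, red, green, blue), "depth" (400x640 float32, m along the optical axis (not along the pixel's ray), 0 where there is no reading), "mtx" (3x3 intrinsics, pixels), "rvec" (rotation vector, rad) and "tvec" (3), from world to camera coordinates, as OpenCV has them. Camera axes: x right, y down, z forward; pixel columns grow to the right and rows downward; lengths in m; the calibration is good to about 2 mm. A picture is of the moment at which its call begins.
- ctrl.hand_in(): hands the job in; it is judged then, once.
The state is a dict: "clock": time; "qpos": joint angles; "qd": joint speeds; "tau": joint torques, N m; "tool_pos": TCP position; "tool_rot": TCP orientation; "ft_force": force on the tool from outside, world axes, zero at the start; "moment": the same for the moment, N m; "grip_width": finger opening in m; "grip_force": force on a finger pad.
Only numpy, scipy, OpenCV 4.12 (cv2) and the standard library are available. Lean on these libraries where they do the work, as an engineer would, in place of code of your own. Each camera call takes 0.05 s, during which the arm holds its last target. There are 200 camera calls.

## Working session

There is one attempt and no reset: what is moved stays moved. The work goes in short steps, Python scripts to look and compute and a shell command to move; the robot and the scene stay as the last step left them, time stands still between calls to the robot, and variables do not carry over. Pictures are saved under pics/ and viewed, at most 14 in all, crops included, and the job is handed in when it is done.

```bash
ls; mkdir -p pics; python3 - <<'E'
from station import status, viewer
import cv2,numpy as np
s=status.observe();print({k:np.round(v,3).tolist() for k,v in s.items()})
for n in ["top","side"]:
    f=viewer.grab_frame(n);cv2.imwrite(f"pics/{n}0.png",f["img"][:,:,::-1]);np.savez(f"{n}0.npz",**f)
    R=cv2.Rodrigues(f["rvec"])[0];print(n,f["mtx"].tolist(),(-R.T@np.ravel(f["tvec"])).round(3),R.round(3).tolist())
E
```

```text
pics
{'clock': 0.0, 'qpos': [1.02, 0.264, -0.049, 1.259, 0.0, 1.415], 'qd': [0.0, -0.0, 0.0, -0.0, 0.0, -0.001], 'tau': [0.002, -63.761, 38.457, 0.014, 0.0, -0.0], 'tool_pos': [0.202, 0.484, 0.231], 'tool_rot': [-3.14, -0.0, 2.746], 'ft_force': [0.21, -0.232, 0.257], 'moment': [0.0, -0.014, 0.041], 'grip_force': 0.0, 'grip_width': 0.085}
top [[400.29670791896496, 0.0, 322.28317991320205], [0.0, 400.29670791896496, 200.10159662744817], [0.0, 0.0, 1.0]] [0.44  0.019 0.989] [[-0.013, -0.999, 0.037], [-0.998, 0.01, -0.06], [0.06, -0.038, -0.997]]
side [[404.4162445180631, 0.0, 316.9234632023345], [0.0, 404.4162445180631, 201.01703808188873], [0.0, 0.0, 1.0]] [0.131 0.425 0.709] [[-0.756, -0.655, 0.014], [-0.509, 0.575, -0.641], [0.411, -0.491, -0.768]]
```

View pics/top0.png

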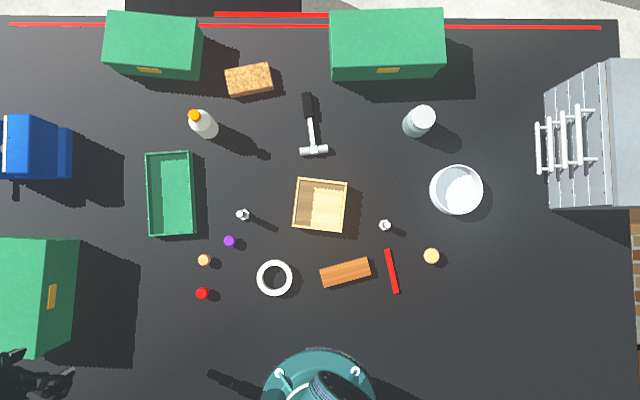

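View pics/side0.png

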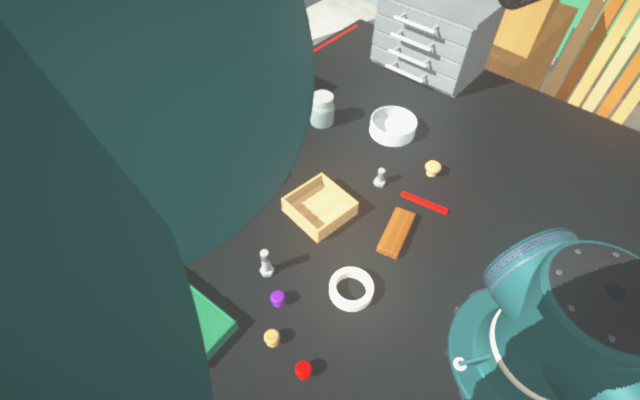

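The top view shows the long bolt (243,215), short bolt (385,225), small knob (204,260), large knob (431,256), hammer (313,120), tin (456,190), box (320,205), tray (171,193), bottle (203,124) and jar (419,121). The purple (229,241) and red (202,293) knobs are look-alikes. The side view confirms that the longer bolt is the left one.

```bash
cat > h.py <<'E'
import cv2,numpy as np
def cloud(f):
    R=cv2.Rodrigues(f["rvec"])[0];t=np.ravel(f["tvec"]);K=f["mtx"]
    v,u=np.mgrid[:400,:640];d=f["depth"]
    p=np.stack([(u-K[0,2])/K[0,0]*d,(v-K[1,2])/K[1,1]*d,d],-1)
    return (p-t)@R   # world points
def ray(f,u,v,z):
    R=cv2.Rodrigues(f["rvec"])[0];c=-R.T@np.ravel(f["tvec"])
    r=R.T@np.linalg.inv(f["mtx"])@[u,v,1];return c+r*(z-c[2])/r[2]
def blob(f,u,v,r,zlo,zhi):
    P=cloud(f)[v-r:v+r+1,u-r:u+r+1].reshape(-1,3);uv=np.mgrid[v-r:v+r+1,u-r:u+r+1].reshape(2,-1).T[:,::-1]
    m=(P[:,2]>zlo)&(P[:,2]<zhi);return P[m],uv[m]
E
python3 - <<'E'
from h import *
T=dict(np.load("top0.npz"));S=dict(np.load("side0.npz"))
np.set_printoptions(precision=4,suppress=True)
for n,f,u,v in [("top",T,300,340),("top",T,210,190),("top",T,400,170),("side",S,340,250),("side",S,350,150)]:
    q=cloud(f)[v-3:v+4,u-3:u+4].reshape(-1,3);print("bench",n,q.mean(0),q.std(0))
def show(n,f,u,v,r,lo,hi):
    P,uv=blob(f,u,v,r,lo,hi)
    if len(P)==0: print(n,"none");return
    (c,wh,a)=cv2.minAreaRect(P[:,:2].astype(np.float32));print(n,len(P),"mean",P.mean(0),"rect",np.array(c),np.array(wh),round(a,1),"zmax",P[:,2].max(),"uv",uv.mean(0))
show("long top",T,243,214,12,.055,.09);show("long head",T,243,214,12,.004,.02)
show("short top",T,385,225,12,.033,.06)
show("smallk",T,204,260,12,.015,.05);show("largek",T,431,256,14,.017,.05)
show("purple",T,229,241,12,.015,.05)
show("tin",T,456,190,32,.034,.06);show("box",T,320,205,34,.034,.06);show("tray",T,171,193,50,.022,.05)
show("glue",T,203,124,24,.1,.15);show("jar",T,419,121,24,.075,.1)
show("hammer all",T,313,122,35,.008,.04)
show("long top",S,265,262,22,.06,.09);show("short top",S,380,177,18,.037,.06)
show("smallk",S,272,338,14,.015,.05);show("largek",S,433,168,14,.017,.05)
show("tin",S,393,126,32,.034,.06);show("box",S,320,207,42,.034,.06)
show("ring",T,274,278,24,.008,.06);show("block",T,345,272,28,.008,.06);show("redbar",T,391,271,25,.004,.06)
# hammer head and handle
P,uv=blob(T,313,122,36,.008,.04);x,y=P[:,0],P[:,1]
w=np.linalg.eigh(np.cov(P[:,:2].T));print(w, P.min(0),P.max(0))
E
```

```text
bench top [0.1606 0.0397 0.0005] [0.0048 0.0048 0.0017]
bench top [0.5269 0.2569 0.0002] [0.0049 0.0048 0.0017]
bench top [ 0.5727 -0.2144  0.0003] [0.005 0.005 0.002]
bench side [0.373  0.0625 0.0424] [0.062  0.0928 0.1703]
bench side [ 0.551  -0.2019  0.0133] [0.0609 0.0908 0.1005]
long top 49 mean [0.4652 0.1728 0.0685] rect [0.4652 0.1735] [0.0138 0.016 ] 1.7 zmax 0.07279334686949544 uv [239.8367 214.    ]
long head 48 mean [0.4636 0.1698 0.0098] rect [0.4609 0.1707] [0.0521 0.0242] 18.4 zmax 0.019849764736881204 uv [245.1667 215.2917]
short top 42 mean [ 0.4362 -0.1696  0.0441] rect [ 0.4358 -0.17  ] [0.0146 0.0143] 88.4 zmax 0.049005376195477734 uv [386.9286 224.8095]
smallk 111 mean [0.3588 0.265  0.0248] rect [0.3585 0.2651] [0.0272 0.0252] 43.6 zmax 0.02992909894867382 uv [203.7658 259.8739]
largek 196 mean [ 0.3603 -0.2789  0.0293] rect [ 0.3606 -0.2801] [0.036 0.036] 86.7 zmax 0.0346199085726201 uv [431.5051 255.7959]
purple 105 mean [0.4026 0.2048 0.0249] rect [0.4025 0.2051] [0.0264 0.0239] 89.9 zmax 0.02896172260024934 uv [229.3714 240.9524]
tin 269 mean [ 0.52   -0.348
[... 1402 characters left out ...]
22.0913]
box 593 mean [ 0.4846 -0.0046  0.0379] rect [ 0.4873 -0.0078] [0.1206 0.1218] 82.1 zmax 0.04201583406201854 uv [319.059  203.0607]
ring 525 mean [0.3133 0.0988 0.0229] rect [0.3137 0.0983] [0.0823 0.0821] 46.6 zmax 0.028763514307718632 uv [274.381  277.9848]
block 951 mean [ 0.3236 -0.0704  0.019 ] rect [ 0.3231 -0.0711] [0.0454 0.12  ] 14.2 zmax 0.02477142891537796 uv [344.9842 272.1651]
redbar 352 mean [ 0.3243 -0.1751  0.0098] rect [ 0.3238 -0.1831] [0.1191 0.1253] 1.9 zmax 0.022964844398008066 uv [387.375  270.6989]
EighResult(eigenvalues=array([0.0002, 0.0027]), eigenvectors=array([[ 0.1218, -0.9926],
       [-0.9926, -0.1218]])) [ 0.6098 -0.0336  0.008 ] [0.7661 0.0353 0.024 ]
```

```bash
python3 - <<'E'
import cv2
a=cv2.imread("pics/top0.png")[80:300,150:480]
cv2.imwrite("pics/c1.png",cv2.resize(a,(792,528),interpolation=cv2.INTER_CUBIC))
E
```

```text
(no output)
```

View pics/c1.png

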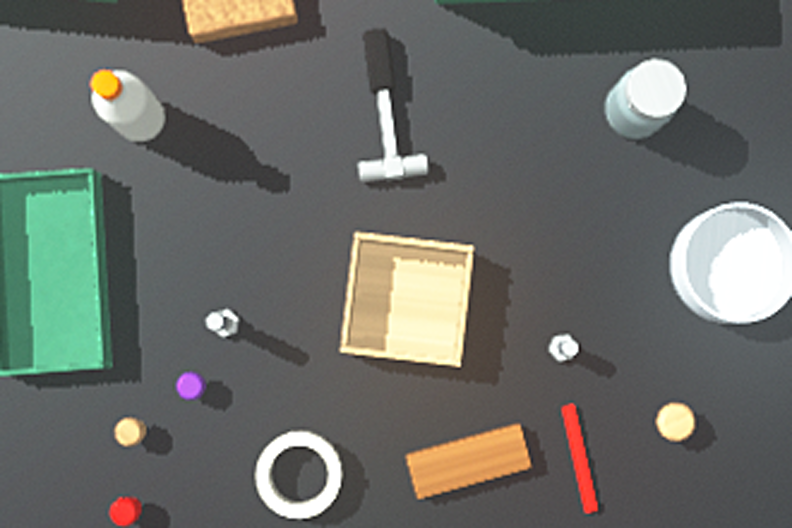

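The crop shows the hammer head towards the robot (px 314,150) with the handle pointing away. All heights and sizes match the ones given. The two cameras disagree by about 3 mm in y, so I'll use the average. First I turn the tool to yaw = π (tool x = -X, y = +Y, z = -Z), then go above the long bolt.

```bash
python3 -m crank '[[0,0,0,0,0,-0.905,85],[0,0,0,0,0,-0.905,70],[0,0,0,0,0,-0.905,60],[0,0,0,0,0,-0.905,60],[0,0,0,0,0,-0.905,60],[-0.3,-0.35,0,0,0,0,60],[-0.65,-0.75,0.2,0,0,0,60],[-0.65,-0.75,0.2,0,0,0,60],[-0.65,-0.75,0.2,0,0,0,60],[-0.65,-0.75,0.2,0,0,0,60],[-0.65,-0.75,0.2,0,0,0,60],[-0.65,-0.75,0.2,0,0,0,60],[-0.65,-0.75,0.2,0,0,0,60],[-0.65,-0.75,0.2,0,0,0,60],[-0.65,-0.75,0.2,0,0,0,60],[-0.65,-0.75,0.2,0,0,0,60],[-0.65,-0.75,0.2,0,0,0,60],[-0.65,-0.75,0.2,0,0,0,60],[-0.65,-0.75,0.2,0,0,0,60],[0,0,0,0,0,0,60]]' 40
```

```text
clock: 1.77
tool_pos: [0.467, 0.178, 0.1519]
tool_rot: [-3.14, -0.001, 3.137]
ft_force: [-1.3, 0.3, -0.5]
grip_width: 0.0596
grip_force: 0.0
```

```bash
python3 - <<'E'
from h import *
from station import viewer
for n in ["top","side"]:
    f=viewer.grab_frame(n);np.savez(f"{n}1.npz",**f)
    cv2.imwrite(f"pics/{n}1.png",f["img"][:,:,::-1])
a=np.hstack([cv2.imread("pics/top1.png")[100:300,150:550],cv2.imread("pics/side1.png")[100:300,150:550]])
cv2.imwrite("pics/c2.png",np.vstack([a[:,:400],a[:,400:]]))
E
```

```text
(no output)
```

View pics/side1.png

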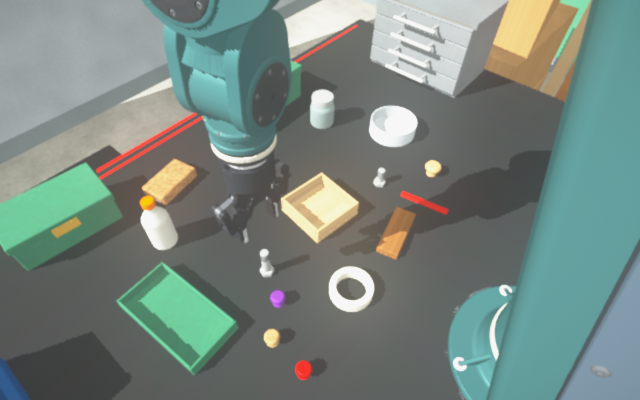

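The side view shows the tips at about (244,238) and (277,213), above the bolt at (265,262). I'll check the tool against the calibration, and measure the tray from this view.

```bash
python3 - <<'E'
from h import *
np.set_printoptions(precision=4,suppress=True)
S=dict(np.load("side1.npz"));T=dict(np.load("top1.npz"))
for z in (.152,.161):
  for y in (.148,.208): print(z,y,cv2.projectPoints(np.array([[.467,y,z]]),S["rvec"],S["tvec"],S["mtx"],None)[0].ravel())
P,_=blob(S,178,316,64,.022,.04)
m=(P[:,1]>.25);print(cv2.minAreaRect(P[m,:2].astype(np.float32)),m.sum())
P,_=blob(S,160,225,32,.02,.12);print("glue",P.mean(0),P.min(0),P.max(0))
E
```

```text
0.152 0.148 [270.6453 216.3601]
0.152 0.208 [245.0191 237.7465]
0.161 0.148 [270.2584 213.1593]
0.161 0.208 [244.3493 234.6257]
((0.5192645788192749, 0.3498874008655548), (0.20148572325706482, 0.10524672269821167), 3.802882432937622) 1051
glue [0.6734 0.2634 0.0664] [0.6525 0.1852 0.0201] [0.794  0.2903 0.1199]
```

```bash
python3 -m crank '[[0.05,-0.1,0.5,0,0,0,60],[0,0,0.7,0,0,0,60],[0,0,0.7,0,0,0,60],[0,0,0.7,0,0,0,60],[0,0,0.7,0,0,0,60],[0,0,0.5,0,0,0,60],[0,0,0.3,0,0,0,60],[0,0,0.1,0,0,0,60],[0,0,0,0,0,0,60],[0,0,0,0,0,0,10],[0,0,0,0,0,0,10],[0,0,0,0,0,0,10],[0,0,0,0,0,0,10],[0,0,0,0,0,0,10],[0,0,0,0,0,0,10],[0,0,0,0,0,0,10],[0,0,0,0,0,0,10],[0,0,0,0,0,0,10]]' 50
```

```text
clock: 3.37
tool_pos: [0.4634, 0.1782, 0.0277]
tool_rot: [3.141, 0.001, 3.141]
ft_force: [-1.4, -0.4, 6.3]
grip_width: 0.0149
grip_force: 49.1
```

```bash
python3 -m crank '[[0,0,-0.4,0,0,0,10],[0,0,-0.8,0,0,0,10],[0,0,-0.8,0,0,0,10],[0,0,-0.8,0,0,0,10],[0,0,-0.8,0,0,0,10],[0,-0.3,-0.4,0,0,0,10],[-0.1,-0.7,0,0,0,0,10],[-0.1,-0.8,0,0,0,0,10],[-0.1,-0.8,0,0,0,0,10],[-0.1,-0.8,0,0,0,0,10],[-0.1,-0.8,0,0,0,0,10],[-0.1,-0.8,0,0,0,0,10],[-0.1,-0.8,0,0,0,0,10],[-0.1,-0.8,0,0,0,0,10],[-0.1,-0.8,0,0,0,0,10],[-0.1,-0.8,0,0,0,0,10],[-0.1,-0.8,0,0,0,0,10],[-0.1,-0.8,0,0,0,0,10],[-0.1,-0.6,0,0,0,0,10],[0,-0.3,0,0,0,0,10]]'
```

```text
clock: 5.03
tool_pos: [0.5021, -0.1448, 0.1471]
tool_rot: [-3.141, 0.0, 3.139]
ft_force: [0.0, 0.3, -1.1]
grip_width: 0.0148
grip_force: 49.0
```

```bash
python3 -m crank '[[-0.1,-0.4,0,0,0,0,10],[-0.15,-0.8,0,0,0,0,10],[-0.15,-0.8,0,0,0,0,10],[-0.15,-0.8,0,0,0,0,10],[-0.15,-0.8,0,0,0,0,10],[-0.15,-0.8,0,0,0,0,10],[-0.15,-0.8,0,0,0,0,10],[-0.15,-0.7,0.4,0,0,0,10],[-0.1,-0.4,0.5,0,0,0,10],[0,-0.1,0.5,0,0,0,10],[0,0,0.4,0,0,0,10],[0,0,0,0,0,0,10],[0,0,0,0,0,0,10]]'
```

```text
clock: 6.12
tool_pos: [0.5388, -0.3339, 0.0925]
tool_rot: [3.14, -0.002, 3.141]
ft_force: [0.6, 0.6, -0.2]
grip_width: 0.0143
grip_force: 49.0
```

```bash
python3 -m crank '[[0,-0.3,0.5,0,0,0,10],[0,0,0.5,0,0,0,10],[0,0,0.4,0,0,0,10],[0,0,0.3,0,0,0,10],[0,0,0.15,0,0,0,10],[0,0,0,0,0,0,10],[0,0,0,0,0,0,10]]'
```

```text
clock: 6.7
tool_pos: [0.5394, -0.3438, 0.0384]
tool_rot: [-3.141, 0.0, 3.141]
ft_force: [0.6, -0.1, -1.7]
grip_width: 0.0148
grip_force: 49.0
```

```bash
python3 -m crank '[[0,0,0.17,0,0,0,10],[0,0,0,0,0,0,10],[0,0,0,0,0,0,10],[0,0,0,0,0,0,40],[0,0,0,0,0,0,40],[0,0,0,0,0,0,40],[0,0,0,0,0,0,40],[0,0,-0.4,0,0,0,40],[0,0,-0.8,0,0,0,40],[0,0,-0.8,0,0,0,40],[0,0,-0.8,0,0,0,40],[0.3,0.5,-0.6,0,0,0,60],[0.5,0.8,-0.2,0,0,0,60],[0.5,0.8,0,0,0,0,60],[0.5,0.8,0,0,0,0,60],[0.5,0.8,0,0,0,0,60],[0.5,0.8,0,0,0,0,60],[0.4,0.7,0,0,0,0,60],[0.2,0.4,0,0,0,0,60],[0,0,0,0,0,0,60]]'
```

```text
clock: 8.37
tool_pos: [0.4362, -0.174, 0.1411]
tool_rot: [3.141, -0.0, -3.141]
ft_force: [-0.2, -0.6, 1.0]
grip_width: 0.0598
grip_force: 0.0
```

```bash
python3 - <<'E'
from h import *
from station import viewer,status
f=viewer.grab_frame("top");cv2.imwrite("pics/t3.png",cv2.resize(f["img"][100:300,300:540,::-1],None,fx=2.5,fy=2.5))
print(status.observe()["tool_pos"])
P,uv=blob(f,456,190,32,.06,.09);print(len(P),P.mean(0) if len(P) else 0)
E
```

```text
[ 0.43736737 -0.17538569  0.1410988 ]
0 0
```

View pics/t3.png

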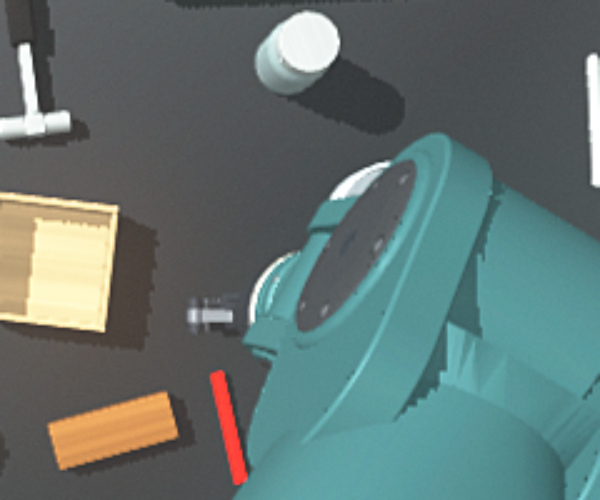

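The arm hides the tin in this view, so I'll check it later. Next is the short bolt.

```bash
python3 -m crank '[[0,0.2,0.5,0,0,0,60],[0,0,0.7,0,0,0,60],[0,0,0.7,0,0,0,60],[0,0,0.7,0,0,0,60],[0,0,0.7,0,0,0,60],[0,0,0.5,0,0,0,60],[0,0,0.3,0,0,0,60],[0,0,0.15,0,0,0,60],[0,0,0,0,0,0,60],[0,0,0,0,0,0,10],[0,0,0,0,0,0,10],[0,0,0,0,0,0,10],[0,0,0,0,0,0,10],[0,0,0,0,0,0,10],[0,0,0,0,0,0,10],[0,0,0,0,0,0,10],[0,0,0,0,0,0,10],[0,0,0,0,0,0,10]]' 50
```

```text
clock: 9.92
tool_pos: [0.4378, -0.1701, 0.0138]
tool_rot: [-3.141, 0.001, 3.141]
ft_force: [-1.2, -0.2, 6.1]
grip_width: 0.0142
grip_force: 48.6
```

```bash
python3 -m crank '[[0,0,-0.4,0,0,0,10],[0,0,-0.8,0,0,0,10],[0,0,-0.8,0,0,0,10],[0,0,-0.8,0,0,0,10],[0,0,-0.8,0,0,0,10],[0,-0.3,-0.5,0,0,0,10],[-0.2,-0.6,-0.25,0,0,0,10],[-0.3,-0.8,0,0,0,0,10],[-0.3,-0.8,0,0,0,0,10],[-0.3,-0.8,0,0,0,0,10],[-0.3,-0.8,0,0,0,0,10],[-0.3,-0.8,0,0,0,0,10],[-0.25,-0.6,0,0,0,0,10],[-0.1,-0.3,0,0,0,0,10],[0,0,0,0,0,0,10],[0,0,0,0,0,0,10]]'
```

```text
clock: 11.25
tool_pos: [0.4983, -0.3434, 0.1435]
tool_rot: [3.141, -0.0, 3.14]
ft_force: [0.6, 1.2, -1.0]
grip_width: 0.0145
grip_force: 48.8
```

```bash
python3 - <<'E'
from h import *
from station import viewer,status
f=viewer.grab_frame("side");cv2.imwrite("pics/s4.png",cv2.resize(f["img"][50:250,280:520,::-1],None,fx=2.5,fy=2.5))
E
```

```text
(no output)
```

View pics/s4.png

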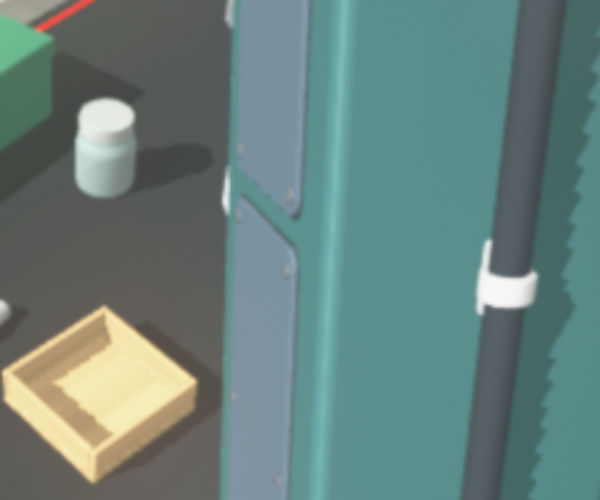

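The arm blocks this view of the tin as well. I'll lower in two steps and watch the force.

```bash
python3 -m crank '[[0,0,0.4,0,0,0,10],[0,0,0.6,0,0,0,10],[0,0,0.6,0,0,0,10],[0,0,0.6,0,0,0,10],[0,0,0.5,0,0,0,10],[0,0,0.4,0,0,0,10],[0,0,0.2,0,0,0,10],[0,0,0.1,0,0,0,10],[0,0,0,0,0,0,10]]'
```

```text
clock: 12.05
tool_pos: [0.4985, -0.3432, 0.0418]
tool_rot: [3.141, -0.0, 3.141]
ft_force: [-0.1, -0.5, -0.1]
grip_width: 0.0142
grip_force: 48.8
```

```bash
python3 -m crank '[[0,0,0.25,0,0,0,10],[0,0,0.25,0,0,0,10],[0,0,0.15,0,0,0,10],[0,0,0,0,0,0,10],[0,0,0,0,0,0,10]]'
```

```text
clock: 12.47
tool_pos: [0.4985, -0.3438, 0.0219]
tool_rot: [3.141, -0.0, 3.141]
ft_force: [0.0, -0.0, -1.1]
grip_width: 0.0145
grip_force: 48.8
```

```bash
python3 -m crank '[[0,0,0.1,0,0,0,10],[0,0,0,0,0,0,10],[0,0,0,0,0,0,40],[0,0,0,0,0,0,40],[0,0,0,0,0,0,40],[0,0,0,0,0,0,40],[0,0,-0.4,0,0,0,40],[0,0,-0.8,0,0,0,40],[0,0,-0.8,0,0,0,40],[0,0,-0.8,0,0,0,40],[0,0,-0.8,0,0,0,40],[0.5,0.2,-0.4,0,0,0,65],[0.8,0.4,0,0,0,0,65],[0.8,0.4,0,0,0,0,65],[0.8,0.4,0,0,0,0,65],[0.8,0.4,0,0,0,0,65],[0.6,0.3,0,0,0,0,65],[0.3,0.1,0,0,0,0,65],[0,0,0,0,0,0,65],[0,0,0,0,0,0,65]]'
```

```text
clock: 14.13
tool_pos: [0.3612, -0.2783, 0.1395]
tool_rot: [-3.141, 0.001, 3.14]
ft_force: [0.1, -0.3, -0.6]
grip_width: 0.0648
grip_force: 0.0
```

```bash
python3 - <<'E'
from h import *
from station import viewer,status
print(status.observe()["tool_pos"])
a=[cv2.resize(viewer.grab_frame(n)["img"][s],(500,300))[:,:,::-1] for n,s in (("top",np.s_[140:260,360:560]),("side",np.s_[80:200,300:500]))]
cv2.imwrite("pics/b5.png",np.vstack(a))
E
```

```text
[ 0.36118914 -0.2783362   0.1395429 ]
```

View pics/b5.png

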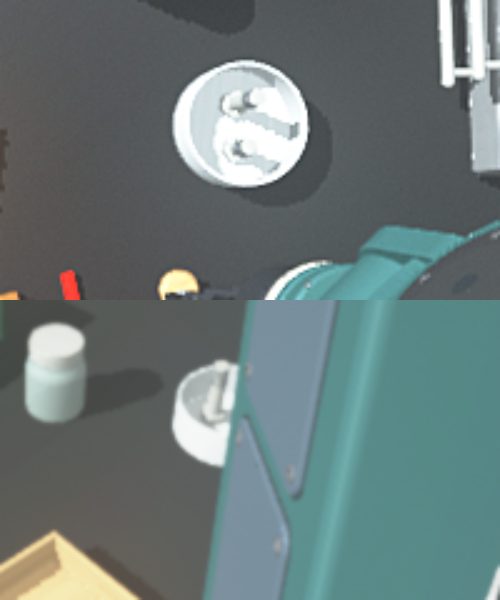

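Both bolts stand in the tin: in the top half of the picture they are at (240,102) and (240,150). Next is the large knob.

```bash
python3 -m crank '[[0,0,0.5,0,0,0,65],[0,0,0.8,0,0,0,65],[0,0,0.8,0,0,0,65],[0,0,0.8,0,0,0,65],[0,0,0.7,0,0,0,65],[0,0,0.5,0,0,0,65],[0,0,0.3,0,0,0,65],[0,0,0.15,0,0,0,65],[0,0,0,0,0,0,65],[0,0,0,0,0,0,65],[0,0,0,0,0,0,30],[0,0,0,0,0,0,30],[0,0,0,0,0,0,30],[0,0,0,0,0,0,30],[0,0,0,0,0,0,30],[0,0,0,0,0,0,30],[0,0,0,0,0,0,30],[0,0,0,0,0,0,30]]' 30
```

```text
clock: 15.73
tool_pos: [0.3612, -0.2781, 0.0035]
tool_rot: [-3.14, 0.001, 3.141]
ft_force: [-0.7, 1.5, 8.1]
grip_width: 0.0358
grip_force: 29.0
```

```bash
python3 -m crank '[[0,0,-0.4,0,0,0,30],[0,0,-0.8,0,0,0,30],[0,0,-0.8,0,0,0,30],[0,0,-0.8,0,0,0,30],[-0.2,0.3,-0.5,0,0,0,30],[-0.4,0.7,0,0,0,0,30],[-0.45,0.8,0,0,0,0,30],[-0.45,0.8,0,0,0,0,30],[-0.45,0.8,0,0,0,0,30],[-0.45,0.8,0,0,0,0,30],[-0.45,0.8,0,0,0,0,30],[-0.45,0.8,0,0,0,0,30],[-0.45,0.8,0,0,0,0,30],[-0.45,0.8,0,0,0,0,30],[-0.45,0.8,0,0,0,0,30],[-0.4,0.7,0,0,0,0,30],[-0.2,0.4,0,0,0,0,30],[0,0,0,0,0,0,30],[0,0,0,0,0,0,30]]'
```

```text
clock: 17.32
tool_pos: [0.5185, 0.0014, 0.1018]
tool_rot: [-3.141, 0.0, -3.141]
ft_force: [-1.0, -0.2, -1.1]
grip_width: 0.0355
grip_force: 30.0
```

```bash
python3 -m crank '[[0.2,-0.35,0,0,0,0,30],[0,0,0.4,0,0,0,30],[0,0,0.6,0,0,0,30],[0,0,0.6,0,0,0,30],[0,0,0.5,0,0,0,30],[0,0,0.4,0,0,0,30],[0,0,0.25,0,0,0,30],[0,0,0.1,0,0,0,30],[0,0,0,0,0,0,30],[0,0,0,0,0,0,30],[0,0,0,0,0,0,30]]'
```

```text
clock: 18.23
tool_pos: [0.5128, -0.0097, 0.0169]
tool_rot: [-3.141, 0.001, 3.14]
ft_force: [0.8, 0.5, -0.8]
grip_width: 0.0358
grip_force: 30.1
```

```bash
python3 -m crank '[[0,0,0.17,0,0,0,30],[0,0,0,0,0,0,30],[0,0,0,0,0,0,55],[0,0,0,0,0,0,55],[0,0,0,0,0,0,55],[0,0,0,0,0,0,55],[0,0,-0.4,0,0,0,55],[0,0,-0.8,0,0,0,55],[0,0,-0.8,0,0,0,55],[0,0,-0.8,0,0,0,55],[0.2,0.3,-0.4,0,0,0,55],[0.4,0.7,0,0,0,0,55],[0.45,0.8,0,0,0,0,55],[0.45,0.8,0,0,0,0,55],[0.45,0.8,0,0,0,0,55],[0.45,0.8,0,0,0,0,55],[0.45,0.8,0,0,0,0,55],[0.45,0.8,0,0,0,0,55],[0.45,0.8,0,0,0,0,55],[0.45,0.8,0,0,0,0,55]]'
```

```text
clock: 19.9
tool_pos: [0.3858, 0.2138, 0.1072]
tool_rot: [3.141, 0.0, 3.141]
ft_force: [0.5, -0.7, 0.6]
grip_width: 0.0551
grip_force: 0.0
```

```bash
python3 -m crank '[[0.4,0.7,0,0,0,0,55],[0.35,0.6,0,0,0,0,55],[0.2,0.3,0,0,0,0,55],[0,0,0,0,0,0,55],[0,0,0,0,0,0,55]]'
```

```text
clock: 20.32
tool_pos: [0.3583, 0.2607, 0.1071]
tool_rot: [-3.141, 0.0, -3.141]
ft_force: [-0.3, -0.4, 0.0]
grip_width: 0.0551
grip_force: 0.0
```

```bash
python3 - <<'E'
from h import *
from station import viewer,status
f=viewer.grab_frame("top")
P,uv=blob(f,320,205,34,.029,.038);m=abs(P[:,0]-.512)<.02;m&=abs(P[:,1]+.01)<.02;print("large in box",m.sum(),P[m].mean(0))
cv2.imwrite("pics/t6.png",cv2.resize(f["img"][140:310,130:380,::-1],None,fx=2.5,fy=2.5))
E
```

```text
large in box 176 [ 0.51066642 -0.01009582  0.03486549]
```

View pics/t6.png

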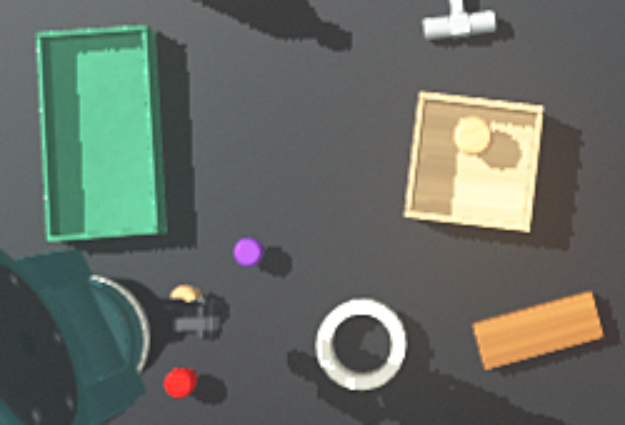

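The large knob stands in the box at (472,135) in the crop. Next is the small knob.

```bash
python3 -m crank '[[0,0.2,0.4,0,0,0,55],[0,0,0.7,0,0,0,55],[0,0,0.7,0,0,0,55],[0,0,0.7,0,0,0,55],[0,0,0.5,0,0,0,55],[0,0,0.3,0,0,0,55],[0,0,0.2,0,0,0,55],[0,0,0.05,0,0,0,55],[0,0,0,0,0,0,55],[0,0,0,0,0,0,55],[0,0,0,0,0,0,20],[0,0,0,0,0,0,20],[0,0,0,0,0,0,20],[0,0,0,0,0,0,20],[0,0,0,0,0,0,20],[0,0,0,0,0,0,20],[0,0,0,0,0,0,20],[0,0,0,0,0,0,20]]' 30
```

```text
clock: 21.87
tool_pos: [0.3586, 0.267, 0.0012]
tool_rot: [3.141, 0.001, 3.141]
ft_force: [-1.1, -1.3, 8.7]
grip_width: 0.0255
grip_force: 28.9
```

```bash
python3 -m crank '[[0,0,-0.4,0,0,0,20],[0,0,-0.8,0,0,0,20],[0,0,-0.8,0,0,0,20],[0,0,-0.8,0,0,0,20],[-0.1,-0.3,-0.5,0,0,0,20],[-0.3,-0.7,0,0,0,0,20],[-0.3,-0.8,0,0,0,0,20],[-0.3,-0.8,0,0,0,0,20],[-0.3,-0.8,0,0,0,0,20],[-0.3,-0.8,0,0,0,0,20],[-0.3,-0.8,0,0,0,0,20],[-0.3,-0.8,0,0,0,0,20],[-0.3,-0.8,0,0,0,0,20],[-0.3,-0.8,0,0,0,0,20],[-0.3,-0.8,0,0,0,0,20],[-0.3,-0.7,0,0,0,0,20],[-0.1,-0.3,0,0,0,0,20],[0,0,0,0,0,0,20],[0,0,0,0,0,0,20]]'
```

```text
clock: 23.45
tool_pos: [0.4626, -0.0091, 0.0996]
tool_rot: [3.141, -0.0, 3.14]
ft_force: [-0.2, -0.3, 0.6]
grip_width: 0.0256
grip_force: 29.5
```

```bash
python3 -m crank '[[0,0,0.4,0,0,0,20],[0,0,0.6,0,0,0,20],[0,0,0.6,0,0,0,20],[0,0,0.5,0,0,0,20],[0,0,0.4,0,0,0,20],[0,0,0.3,0,0,0,20],[0,0,0.2,0,0,0,20],[0,0,0,0,0,0,20],[0,0,0,0,0,0,20],[0,0,0,0,0,0,20]]'
```

```text
clock: 24.28
tool_pos: [0.4632, -0.009, 0.0101]
tool_rot: [-3.142, 0.001, 3.141]
ft_force: [-0.4, 0.7, -0.4]
grip_width: 0.0258
grip_force: 29.5
```

```bash
python3 -m crank '[[0,0,0.05,0,0,0,20],[0,0,0,0,0,0,20],[0,0,0,0,0,0,48],[0,0,0,0,0,0,48],[0,0,0,0,0,0,48],[0,0,0,0,0,0,48],[0,0,-0.4,0,0,0,48],[0,0,-0.8,0,0,0,48],[0,0,-0.8,0,0,0,48],[0,0,-0.8,0,0,0,48],[0.4,0.3,-0.8,0,0,0,48],[0.8,0.4,-0.5,0,0,0,48],[0.8,0.4,0,0,0,0,48],[0.8,0.4,0,0,0,0,48],[0.3,0.2,0,0,0,0,48],[0,0,0,0,0,0,48]]'
```

```text
clock: 25.62
tool_pos: [0.3682, 0.0426, 0.1312]
tool_rot: [3.141, -0.0, -3.141]
ft_force: [0.2, -1.4, 0.6]
grip_width: 0.0481
grip_force: 0.0
```

```bash
python3 - <<'E'
from h import *
from station import viewer,status
np.set_printoptions(precision=4,suppress=True)
a=[]
for n in ("top","side"):
    f=viewer.grab_frame(n);a.append(f["img"][50:300,100:500,::-1]);np.savez(n+"7.npz",**f)
    P=cloud(f).reshape(-1,3);h=P[(P[:,0]>.59)&(P[:,0]<.79)&(abs(P[:,1])<.07)&(P[:,2]>.009)&(P[:,2]<.03)]
    if len(h)<50: print(n,"few",len(h));continue
    r=cv2.minAreaRect(h[:,:2].astype(np.float32));c,wh,ang=r
    print(n,len(h),r,h[:,2].max())
    # neck / grip centre line, by x slices
    xs=[];ys=[]
    for x in np.arange(.645,.765,.01):
        q=h[abs(h[:,0]-x)<.005]
        if len(q)>3: xs.append(x);ys.append((q[:,1].min()+q[:,1].max())/2)
    print(np.c_[xs,ys].T, np.polyfit(xs,ys,1))
    b=P[(abs(P[:,0]-.487)<.055)&(abs(P[:,1]+.009)<.05)&(P[:,2]>.026)&(P[:,2]<.038)]
    for x in(.512,.462): q=b[abs(b[:,0]-x)<.018]; q=q[abs(q[:,1]+.01)<.02]; print("knob",x,len(q),q.mean(0) if len(q) else 0)
cv2.imwrite("pics/b7.png",np.vstack(a))
E
```

```text
top 640 ((0.6887122988700867, 0.009220995008945465), (0.15396806597709656, 0.06959386169910431), 6.465116024017334) 0.025057854243239232
[[0.645  0.655  0.665  0.675  0.685  0.695  0.705  0.715  0.725  0.735
  0.745  0.755 ]
 [0.0043 0.0054 0.0065 0.0076 0.01   0.0099 0.0122 0.0122 0.0145 0.0144
  0.0168 0.0167]] [ 0.118  -0.0718]
knob 0.512 170 [ 0.5112 -0.0101  0.0347]
knob 0.462 103 [ 0.4622 -0.0103  0.0309]
side 598 ((0.6893649101257324, 0.015328239649534225), (0.15524424612522125, 0.07107328623533249), 9.324484825134277) 0.02200763161926912
[[0.645  0.655  0.665  0.675  0.685  0.695  0.705  0.715  0.725  0.735
  0.745  0.755 ]
 [0.007  0.0095 0.0104 0.0118 0.0129 0.0131 0.0162 0.0161 0.0178 0.0197
  0.0207 0.0226]] [ 0.1327 -0.0781]
knob 0.512 187 [ 0.5098 -0.0049  0.0336]
knob 0.462 40 [ 0.4667 -0.0004  0.0298]
```

View pics/b7.png

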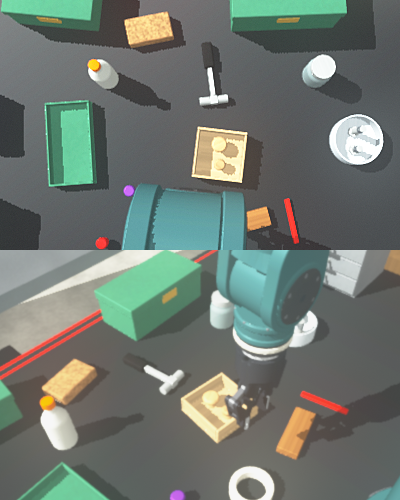

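Both knobs stand in the box at (218,145) and (219,164) in the upper half, and the hammer is undisturbed at (212,75). The handle axis is 7.1° from X, and the hammer origin is at (0.657, 0.007). I'll go above it and turn.

```bash
python3 -m crank '[[-0.4,-0.05,0,0,0,0,40],[-0.75,-0.1,0,0,0,0,40],[-0.8,-0.1,0,0,0,0,40],[-0.8,-0.1,0,0,0,0,40],[-0.8,-0.1,0,0,0,0,40],[-0.8,-0.1,0,0,0,0,40],[-0.8,-0.1,0,0,0,0,40],[-0.8,-0.1,0,0,0,0,40],[-0.8,-0.1,0,0,0,0,40],[-0.8,-0.1,0,0,0,0,40],[-0.8,-0.1,0,0,0,0,40],[-0.7,-0.1,0,0,0,0,40],[-0.4,0,0,0,0,0,40],[0,0,0,0,0,-0.7,40],[0,0,0,0,0,-0.7,40],[0,0,0,0,0,0,40],[0,0,0,0,0,0,40]]'
```

```text
clock: 27.13
tool_pos: [0.6545, 0.0064, 0.1301]
tool_rot: [3.142, -0.0, -3.023]
ft_force: [0.1, 0.5, 0.8]
grip_width: 0.0398
grip_force: 0.0
```

```bash
python3 -m crank '[[-0.08,0.03,0.5,0,0,0,40],[0,0,0.7,0,0,0,40],[0,0,0.7,0,0,0,40],[0,0,0.7,0,0,0,40],[0,0,0.6,0,0,0,40],[0,0,0.5,0,0,0,40],[0,0,0.3,0,0,0,40],[0,0,0.15,0,0,0,40],[0,0,0.1,0,0,0,40],[0,0,0,0,0,0,40],[0,0,0,0,0,0,40]]' 60
```

```text
clock: 28.05
tool_pos: [0.6562, 0.0081, 0.0043]
tool_rot: [-3.141, 0.001, -3.021]
ft_force: [-0.3, -0.2, -0.5]
grip_width: 0.0399
grip_force: 0.0
```

```bash
python3 -m crank '[[0,0,0.08,0,0,0,40],[0,0,0,0,0,0,40],[0,0,0,0,0,0,5],[0,0,0,0,0,0,5],[0,0,0,0,0,0,5],[0,0,0,0,0,0,5],[0,0,0,0,0,0,5],[0,0,0,0,0,0,5],[0,0,0,0,0,0,5],[0,0,0,0,0,0,5],[0,0,0,0,0,0,5]]' 90
```

```text
clock: 28.97
tool_pos: [0.6559, 0.0081, 0.0017]
tool_rot: [-3.141, 0.001, -3.02]
ft_force: [-1.1, -0.8, 6.6]
grip_width: 0.0099
grip_force: 89.0
```

```bash
python3 -m crank '[[0,0,-0.1,0,0,0,5],[0,0,-0.2,0,0,0,5],[0,0,-0.3,0,0,0,5],[0,0,-0.3,0,0,0,5],[0,0,-0.1,0,0,0,5],[0,0,0,0,0,0,5],[0,0,0,0,0,0,5],[0,0,0,0,0,0,5]]'; python3 - <<'E'
from h import *
from station import viewer,status
np.set_printoptions(precision=4,suppress=True)
s=status.observe();print(s["moment"],s["ft_force"])
for n in ("top","side"):
    f=viewer.grab_frame(n);P=cloud(f).reshape(-1,3)
    h=P[(P[:,0]>.59)&(P[:,0]<.79)&(abs(P[:,1])<.06)&(P[:,2]>.012)&(P[:,2]<.07)]
    for x in np.arange(.6,.79,.01):
        q=h[abs(h[:,0]-x)<.005]
        if len(q)>3: print(n,x.round(3),len(q),np.percentile(q[:,2],80).round(4),q[:,1].mean().round(4))
E
```

```text
clock: 29.63
tool_pos: [0.6556, 0.0082, 0.0309]
tool_rot: [3.142, -0.0, -3.02]
ft_force: [-0.3, 0.6, -2.8]
grip_width: 0.0098
grip_force: 88.0
[ 0.022   0.0138 -0.0147] [-0.2995  0.6445 -2.7678]
side 0.61 72 0.0451 0.0203
side 0.62 145 0.0478 0.0071
side 0.63 59 0.0482 0.0011
side 0.64 59 0.0592 0.0124
side 0.65 99 0.0623 0.0129
side 0.66 9 0.0558 0.02
side 0.7 10 0.0397 0.0255
side 0.71 13 0.0428 0.029
side 0.72 15 0.0439 0.0292
side 0.73 32 0.0485 0.0243
side 0.74 45 0.0478 0.0251
side 0.75 41 0.0485 0.0257
side 0.76 36 0.0482 0.0261
```

The hammer is level: head top is 48 mm and grip top 48 mm. I'll lift it, turn to the tray's angle and carry it, x first to stay clear of the bottle.

```bash
python3 -m crank '[[0,0,-0.2,0,0,0,5],[0,0,-0.4,0,0,0,5],[0,0,-0.5,0,0,0,5],[0,0,-0.5,0,0,0,5],[0,0,-0.5,0,0,0,5],[0,0,-0.5,0,0,0.1,5],[0,0,-0.4,0,0,0.2,5],[0,0,-0.2,0,0,0.2,5],[0.2,0,0,0,0,0.12,5],[0.4,0,0,0,0,0,5],[0.6,0,0,0,0,0,5],[0.6,0,0,0,0,0,5],[0.6,0.1,0,0,0,0,5],[0.6,0.3,0,0,0,0,5],[0.6,0.4,0,0,0,0,5],[0.5,0.5,0,0,0,0,5],[0.3,0.6,0,0,0,0,5],[0.2,0.6,0,0,0,0,5],[0.1,0.6,0,0,0,0,5],[0,0.6,0,0,0,0,5]]'
```

```text
clock: 31.4
tool_pos: [0.5059, 0.11, 0.1266]
tool_rot: [-3.142, -0.001, -3.075]
ft_force: [0.4, -0.4, -2.2]
grip_width: 0.0097
grip_force: 88.0
```

```bash
python3 -m crank '[[0,0.6,0,0,0,0,5],[0,0.6,0,0,0,0,5],[0,0.6,0,0,0,0,5],[0,0.6,0,0,0,0,5],[0,0.6,0,0,0,0,5],[0,0.6,0,0,0,0,5],[0,0.6,0,0,0,0,5],[0,0.6,0,0,0,0,5],[0,0.6,0,0,0,0,5],[0,0.6,0,0,0,0,5],[0,0.6,0,0,0,0,5],[0,0.5,0,0,0,0,5],[0,0.4,0,0,0,0,5],[0,0.2,0,0,0,0,5],[0,0,0,0,0,0,5],[0,0,0,0,0,0,5],[0,0,0,0,0,0,5]]'
```

```text
clock: 32.82
tool_pos: [0.4922, 0.3392, 0.1271]
tool_rot: [-3.141, -0.0, -3.075]
ft_force: [-0.1, 0.3, -2.2]
grip_width: 0.0098
grip_force: 88.1
```

```bash
python3 -m crank '[[0.17,0.26,0,0,0,0,5],[0,0,0.3,0,0,0,5],[0,0,0.5,0,0,0,5],[0,0,0.5,0,0,0,5],[0,0,0.5,0,0,0,5],[0,0,0.3,0,0,0,5],[0,0,0.1,0,0,0,5],[0,0,0,0,0,0,5],[0,0,0,0,0,0,5]]'; python3 - <<'E'
from h import *
from station import viewer
a=[]
for n,s in(("top",np.s_[120:260,80:280]),("side",np.s_[220:400,60:320])):
    f=viewer.grab_frame(n);a.append(cv2.resize(f["img"][s][:,:,::-1],(400,290)))
cv2.imwrite("pics/b8.png",np.hstack(a))
E
```

```text
clock: 33.57
tool_pos: [0.4867, 0.3474, 0.0616]
tool_rot: [3.141, 0.0, -3.075]
ft_force: [0.1, -0.4, -2.0]
grip_width: 0.0096
grip_force: 88.1
```

View pics/b8.png

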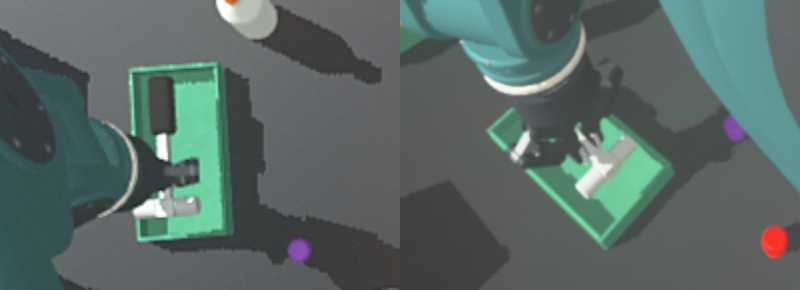

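The hammer hangs level over the tray with its head at (168,208) in the crop. Allowing for parallax it is inside the walls to within about 5 mm, and the margin is 12 mm. I'll lower it.

```bash
python3 -m crank '[[0,0,0.3,0,0,0,5],[0,0,0.4,0,0,0,5],[0,0,0.4,0,0,0,5],[0,0,0.3,0,0,0,5],[0,0,0.2,0,0,0,5],[0,0,0.1,0,0,0,5],[0,0,0,0,0,0,5],[0,0,0,0,0,0,5],[0,0,0,0,0,0,5]]'
```

```text
clock: 34.42
tool_pos: [0.4868, 0.3475, 0.0107]
tool_rot: [3.141, 0.001, -3.074]
ft_force: [0.1, 0.2, -3.1]
grip_width: 0.0098
grip_force: 88.1
```

```bash
python3 -m crank '[[0,0,0.1,0,0,0,5],[0,0,0,0,0,0,5],[0,0,0,0,0,0,5],[0,0,0,0,0,0,12],[0,0,0,0,0,0,16],[0,0,0,0,0,0,35],[0,0,0,0,0,0,35],[0,0,0,0,0,0,35],[0,0,-0.2,0,0,0,35],[0,0,-0.5,0,0,0,35],[0,0,-0.8,0,0,0,35],[0,0,-0.8,0,0,0,35],[0,0,-0.8,0,0,0,35],[0,0,-0.8,0,0,0,35],[0,0,-0.5,0,0,0,35],[0,0,0,0,0,0,35]]'
```

```text
clock: 35.75
tool_pos: [0.4878, 0.348, 0.1429]
tool_rot: [3.14, 0.005, -3.074]
ft_force: [0.3, 0.3, -0.7]
grip_width: 0.0349
grip_force: 0.0
```

```bash
python3 -m crank '[[0.4,0,0,0,0,0,35],[0.8,0,0,0,0,0,35],[0.8,0,0,0,0,0,35],[0.8,0,0,0,0,0,35],[0.8,0,0,0,0,0,35],[0.5,0,0,0,0,0,35],[0,0,0,0,0,0,35],[0,0,0,0,0,0,35]]'; python3 - <<'E'
from h import *
from station import viewer
a=[]
for n in("top","side"):
    f=viewer.grab_frame(n);a.append(f["img"][80:330,80:500,::-1])
cv2.imwrite("pics/b9.png",np.vstack(a))
E
```

```text
clock: 36.42
tool_pos: [0.3634, 0.3391, 0.1392]
tool_rot: [-3.142, 0.0, -3.074]
ft_force: [-0.2, 0.3, -0.3]
grip_width: 0.0349
grip_force: 0.0
```

View pics/b9.png

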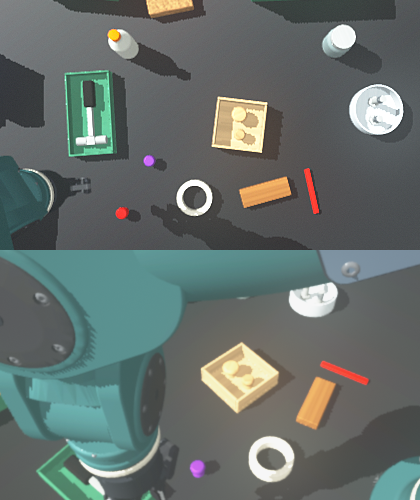

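The final top view shows the hammer flat in the tray at (91,115), both knobs in the box at (240,122), both bolts in the tin at (377,110), and the bottle and jar upright. The gripper touches nothing.

```bash
python3 -c "
from station import ctrl
print(ctrl.hand_in())"
```

```text
the job is handed in; nothing more can be done
None
```

I handed the job in at about 36 s on the robot's clock: both bolts are in the tin, both knobs are in the box, the hammer is flat in the tray and was level when checked just after lifting, and the bottle and jar are still upright.

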